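# Shut the store's change hatch

## Robot

A 7-joint arm with a two-finger parallel gripper is mounted at the origin on the work surface. World frame = base frame: x ahead of the robot, y to its left, z up, the work surface at z = 0. Lengths are in m, angles in rad, forces in N, time in s.
With the tool pointing down it reaches from about 0.4 to 0.85 m from the base axis. Payload 4.5 kg.
Tool frame: the origin (TCP) lies midway between the tips of the shut fingers; the grasp point (between the pads) lies 19 mm behind it; z points along the fingers, y is the line along which they close (so a half turn about z gives the same grasp; the last joint's range is limited). The gripper opens to 85 mm and grips with 20 to 120 N. Pads are 22 mm wide; open, the fingers measure 114 mm over their backs; the gripper's body (76 mm by 85 mm) begins 54 mm behind the grasp point. The pads swing forward as they close: fully open they stand 13 mm farther back than shut.
Start: joints at [0.034, 0.689, -0.195, 1.565, 0.157, 0.902, -0.215], TCP at [0.625, 0, 0.231] pointing down, gripper open.
Joint ranges: [-3.01, 3.01], [-0.46, 2.08], [-1.47, 1.51], [0.13, 2.56], [-1, 4.14], [0.04, 2.09], [-2.66, 2.66]. Speed limits (rad/s): [2.57, 2.57, 3.14, 3.14, 3.14, 3.14, 3.14].

## Interface

Orientations are given as [roll, pitch, yaw] about the fixed x, y, z axes, in that order (R = Rz(yaw) Ry(pitch) Rx(roll)).
In Python, from workcell import get_state, get_image, camera_model, sign_off gives the robot as it stands. The module is installed in compiled form; this text tells all that it offers.
- The arm moves only by the tool move_arm, never from a script. Its argument "rows" is a list of rows, each an object with "slide": the shift along the tool's x, y, z in units of 50 cm (1.0 is 50 cm), a list of three; "turn": the turn about the tool's z in units of pi rad (1.0 is pi rad). In form: [{"slide": [dx, dy, dz], "turn": turn}, ...]. A call has 1 to 8 rows; each row is the pose to reach, as a shift and turn from the pose commanded when the call began, along the tool's axes at that moment, turning the shorter way round; what a row does not reach only later rows make up. A row lasts 1/10 s, in which the tool goes at most 50 mm and 8.59 degrees, less where a joint would pass 70% of its speed; a pose out of reach is approached as far as the arm can. A call with a number of a shift or a turn outside -1 to 1 is refused whole. A call with a gripper value outside its range is refused whole. "jaw" is the opening, from -1 (shut) to 1 (fully open), set as the call begins (left out, the last holds). The fingers move at their own pace and stop on an object; "newtons" is the grip in N (left out, the last holds). Time passes only in rows, so rows that repeat a pose let the fingers close. It gives the time, the measured TCP pose, the force, the opening and the grip force at its end, in the units of the state.
- get_state(): the state, without advancing time (a new reading comes with each control period).
- get_image(name): name is "scene" or "side" or "wrist"; returns the picture (420x560x3 uint8, red, green, blue); there is no depth.
- camera_model(name): a dict with "intrinsics" (3x3 intrinsics, pixels), "R" (3x3) and "t" (3): a world point X has camera coordinates R X + t; the wrist camera has in their place "T_tool_cam" (4x4, takes a point from camera to tool coordinates, whose origin is the TCP and whose axes are the flange's). Camera axes: x right, y down, z forward; pixel columns grow to the right and rows downward; lengths in m; the calibration is good to about 2 mm. A picture is of the moment at which its call begins: read the wrist's pose just before it. camera_model takes no time and is no camera call.
- sign_off(): hands the job in; it is judged then, once.
The state is a dict: "clock": time; "joint_pos": joint angles; "joint_velocities": joint speeds; "tau": joint torques, N m; "tool_pos": TCP position; "orientation": TCP orientation; "ft_force": force on the tool from outside, world axes, zero at the start; "moment": the same for the moment, N m; "grip_width": finger opening in m; "gripper_force": force on a finger pad.
Only numpy, scipy, OpenCV 4.12 (cv2) and the standard library are available. Lean on these libraries where they do the work, as an engineer would, in place of code of your own. Each camera call takes 0.05 s, during which the arm holds its last target. There are 200 camera calls.

## Task

Close the little change hatch for the night: take the plywood shutter board off its sloping stand, set it upright on its long edge in the groove of the open track, and slide it through the mouth and under the lintel until it is fully home against the far jamb. Leave the basin and the flattened cans where they are.

Things in the scene. Friction and masses are not known exactly. Their poses are not given: they have to be found in the camera images.
- shutter: loose plain plywood board, 12 mm thick (x), 160 mm long (y), 80 mm high (z), about 0.13 kg; origin at its centre. At the start it rests on the stand, long edges level, its top leaning about 30 degrees from upright towards the robot, so a hand coming down along the board tilts back towards the robot. May go in either way round
- hatch: fixed wooden hatch frame; origin on the bench below the middle of the mouth, z up, y along the track. From y 0 to +150 mm the track is open above: sill top at z 10 mm, two cheeks 20 mm wide with tops at z 34 mm, groove 17 mm wide (x -8.5 to 8.5) between them, open at its +y end. The covered part lies at y 0 to -170 mm
- hatch_mouth (a point): middle of the mouth, at y 0 and z 53 mm of the hatch. From y 0 to -15 mm two posts stand beside the groove, 17 mm apart, out to x +-30 mm. From y 0 to -170 mm a lintel 66 mm wide covers the track, underside at z 96 mm, top at z 110 mm
- hatch_home (a point): where the shutter's centre is when it is fully home: (0, -70, 50) mm in the hatch frame. The groove ends at the far jamb, whose inner face (the stop) is at y -150 mm; the last 10 mm of the shutter then still stick out of the mouth
- stand: fixed sloping wooden stand for the shutter; base block 100 x 150 x 20 mm (x, y, z), origin on the bench 5 mm to +x of the block's centre. A sloping back 14 mm thick supports the lower 38 mm of the shutter from the robot's side, a lip 10 mm high holds its lower edge; the upper 42 mm is free on both faces. The shutter's centre starts 20 mm to -x of the origin, 66 mm up
- basin: bystander: round turquoise plastic basin, 160 mm across the rim, 60 mm high, origin at the centre of its underside
- cans: bystander: pile of four flattened aluminium cans, each 118 x 72 x 11 mm, 44 mm high in all, stuck together as one piece; origin under its centre
Things that resemble listed ones, but are neither listed nor needed, are in the scene too. What is shaped like the shutter but green or yellow is not meant.

How it is judged:
By the outcome, as a careful person would: the job done as asked, in the order asked, and still so for the second after the job is handed in, with the robot touching nothing.
It also fails if it takes over 64 s, if anything falls off the work surface, if the arm or the gripper's body presses on something with over 40 N, if the wrist force passes 120 N, or if a joint passes its speed limit or range.

## Working session

There is one attempt and no reset: what is moved stays moved. The work goes in short steps, Python scripts to look and compute and a tool call to move; the robot and the scene stay as the last step left them, time stands still between calls to the robot, and variables do not carry over. Pictures are saved under pics/ and viewed, at most 10 in all, crops included, and the job is handed in when it is done.

Besides the shell and the picture viewer there is one more tool, called after "Call:" in YAML: its name, and indented under it one key for each argument. move_arm: Moves the arm, as the interface text tells. Its arguments: {"type":"object","properties":{"rows":{"type":"array","items":{"type":"object","properties":{"slide":{"type":"array","items":{"type":"number","minimum":-1,"maximum":1}},"turn":{"type":"number","minimum":-1,"maximum":1}}}},"jaw":{"type":"number"},"newtons":{"type":"number"}},"required":["rows"]}

```bash
mkdir -p pics
python3 - <<'E'
from workcell import *
import cv2,numpy as np
s=get_state();print(s)
for n in("scene","side","wrist"):
    im=get_image(n);cv2.imwrite(f"pics/{n}0.png",im[:,:,::-1])
    print(n,{k:np.round(v,4).tolist() for k,v in camera_model(n).items() if hasattr(v,'__len__')})
E
```

```text
{'clock': 0.0, 'joint_pos': array([ 0.03378439,  0.69000874, -0.19452954,  1.56634635,  0.15730166,
        0.90251171, -0.21510342]), 'joint_velocities': array([-6.53224383e-04,  7.45560351e-04,  6.08997263e-04, -9.83191090e-05,
        8.63821038e-04,  4.77034646e-04, -1.21626151e-03]), 'tau': array([ 1.13546095e-03, -5.39627159e+01, -1.26661520e+00, -1.58547074e+01,
        9.07521317e-03,  9.41080711e-03,  5.53111545e-05]), 'tool_pos': array([ 6.24343212e-01, -3.39350686e-05,  2.30468382e-01]), 'orientation': array([-3.13971609e+00,  1.27454158e-04,  1.57090637e+00]), 'ft_force': array([0.57339311, 0.07110759, 0.16395274]), 'moment': array([ 0.00381821,  0.01530663, -0.00928348]), 'gripper_force': 0.0, 'grip_width': 0.08580998381827985}
scene {'intrinsics': [[511.1061, 0.0, 282.5504], [0.0, 511.1061, 204.0087], [0.0, 0.0, 1.0]], 'R': [[-0.4262, 0.9044, 0.0198], [0.4989, 0.2532, -0.8289], [-0.7547, -0.3433, -0.5591]], 't': [0.0578, -0.2849, 1.9196]}
side {'intrinsics': [[419.3913, 0.0, 275.8906], [0.0, 419.3913, 209.5713], [0.0, 0.0, 1.0]], 'R': [[-0.979, -0.2028, -0.0183], [-0.0887, 0.5056, -0.8582], [0.1833, -0.8386, -0.513]], 't': [0.5843, 0.0051, 1.2517]}
wrist {'intrinsics': [[335.9506, 0.0, 275.1824], [0.0, 335.9506, 207.6873], [0.0, 0.0, 1.0]], 'T_tool_cam': [[-0.0009, -0.962, -0.273, 0.0694], [1.0, -0.001, 0.0002, -0.0002], [-0.0005, -0.273, 0.962, -0.1436], [0.0, 0.0, 0.0, 1.0]]}
```

View pics/scene0.png

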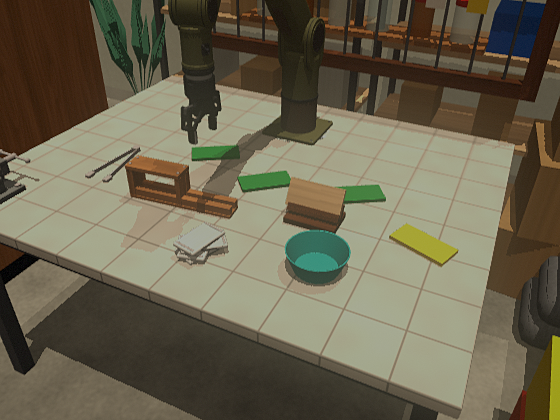

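View pics/side0.png

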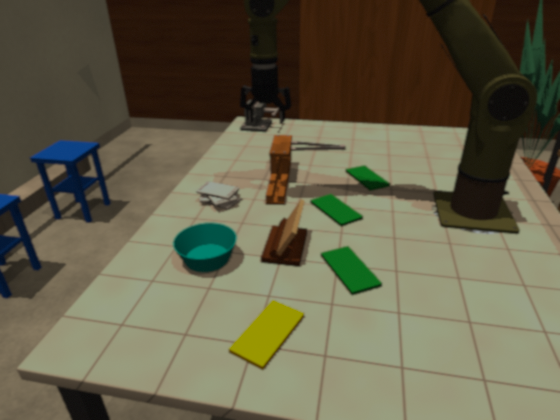

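Run:
```python
import cv2,numpy as np
a=cv2.imread("pics/scene0.png");b=cv2.imread("pics/side0.png")
r=lambda i,x,y,w,h,f:cv2.resize(i[y:y+h,x:x+w],None,fx=f,fy=f,interpolation=cv2.INTER_CUBIC)
t=r(a,110,145,260,100,3);t=cv2.copyMakeBorder(t,0,0,0,20,0)
u=np.hstack([r(b,235,130,100,75,4),r(b,240,195,100,75,4)])
cv2.imwrite("pics/c1.png",np.clip(np.vstack([t,u])*1.5,0,255).astype('u1'))
```

```text
(no output)
```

View pics/c1.png

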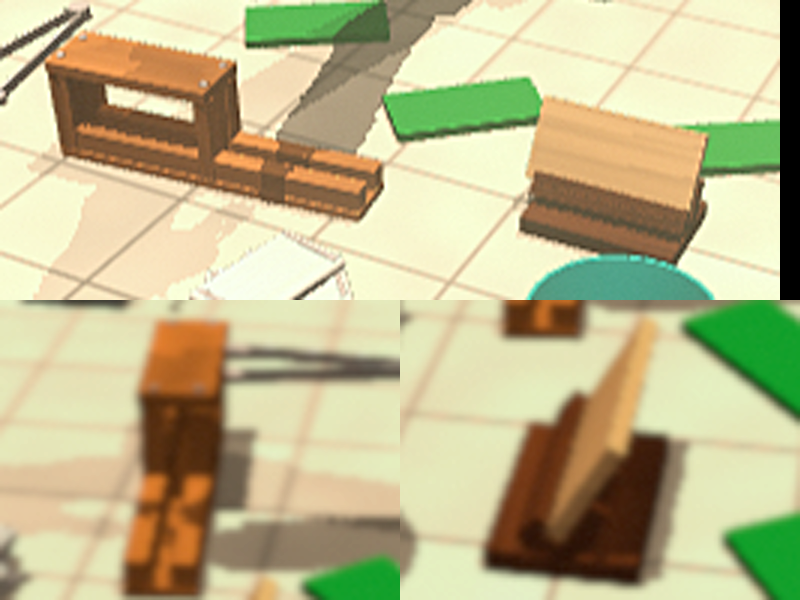

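The listed shutter is the plain plywood board on the brown stand at scene (316,196) and side (292,228). The boards at scene (215,152), (265,181), (362,194) are green and the one at (423,243) is yellow, so none of those is meant. The hatch spans scene (127–237, 157–217), with its open track end to the right (+y).

```bash
cat > h.py <<'E'
from workcell import *
import numpy as np
from scipy.optimize import least_squares
from scipy.spatial.transform import Rotation as Ro
def proj(c,X):
    p=(c["R"]@X.T).T+np.array(c["t"]);p=(np.array(c["intrinsics"])@p.T).T
    return p[:,:2]/p[:,2:]
def W(p,L):
    c,s=np.cos(p[2]),np.sin(p[2])
    return np.array([[c*x-s*y+p[0],s*x+c*y+p[1],z] for x,y,z in L])
def fit(obs,p0):
    def f(p): return np.concatenate([(proj(camera_model(n),W(p,[o[0] for o in L]))-[o[1] for o in L]).ravel() for n,L in obs.items()])
    r=least_squares(f,p0,loss='soft_l1');return r.x,f(r.x)
E
python3 - <<'E'
from h import *
S=lambda u,v:(110+u/3-.33,145+v/3-.33)
A=lambda u,v:(235+u/4-.4,130+(v-300)/4-.4)
B=lambda u,v:(240+(u-400)/4-.4,195+(v-300)/4-.4)
h={"scene":[((.033,-.17,.11),S(48,65)),((.033,0,.11),S(210,84)),((-.033,0,.11),S(237,62)),((-.033,-.17,.11),S(85,33)),((.0285,.15,.034),S(365,185)),((.0285,.15,0),S(362,218)),((-.0285,.15,.034),S(382,160))],
"side":[((.033,0,.11),A(140,392)),((-.033,0,.11),A(222,397)),((.033,-.17,.11),A(158,322)),((-.033,-.17,.11),A(228,322)),((.0285,.15,.034),A(128,550)),((-.0285,.15,.034),A(200,558))]}
s={"scene":[((-.0348,-.08,.1036),S(543,97)),((-.0348,.08,.1036),S(707,137)),((.045,-.075,0),S(520,228)),((.045,.075,0),S(680,262)),((.045,-.075,.02),S(525,205)),((.045,.075,.02),S(683,243))],
"side":[((-.0348,.08,.1036),B(607,445)),((-.0452,.08,.0976),B(630,452)),((-.0348,-.08,.1036),B(641,318)),((.045,.075,.02),B(488,550)),((-.055,.075,.02),B(640,560)),((.045,-.075,.02),B(530,425)),((-.055,-.075,.02),B(668,437))]}
for o,p in((h,[.6,-.2,0]),(s,[.6,.2,0])):
    x,r=fit(o,p);print(np.round(x,4));print(np.round(r.reshape(-1,2),1).tolist())
E
```

```text
[ 0.6019 -0.0873  0.1184]
[[-0.6, -2.3], [-0.9, 2.1], [1.1, -1.7], [-0.4, -2.0], [-0.6, 0.9], [0.8, -0.1], [1.6, -1.4], [-0.4, -0.0], [-0.9, -0.9], [-0.3, -1.0], [0.3, -0.8], [-0.2, 2.7], [0.3, 1.2]]
[0.5189 0.2777 0.0503]
[[2.3, -0.8], [2.9, -1.6], [0.0, 1.4], [-1.7, 3.4], [-1.5, 3.2], [-2.1, 3.7], [1.6, 1.5], [0.2, 2.1], [0.2, 0.0], [-0.3, -0.4], [1.6, 0.4], [-1.0, -1.5], [0.2, -2.1]]
```

Call:
move_arm:
  rows:
    - {"slide": [0.56, -0.25, -0.04], "turn": 0}
    - {"slide": [0.56, -0.25, -0.04], "turn": 0}
    - {"slide": [0.56, -0.25, -0.04], "turn": 0}
    - {"slide": [0.56, -0.25, -0.04], "turn": 0}
    - {"slide": [0.56, -0.25, -0.04], "turn": 0}
    - {"slide": [0.56, -0.25, -0.04], "turn": 0}
    - {"slide": [0.56, -0.25, -0.04], "turn": 0}
    - {"slide": [0.56, -0.25, -0.04], "turn": 0}

```text
clock: 0.95
tool_pos: [0.4986, 0.2824, 0.2513]
orientation: [-3.141, -0.001, 1.576]
ft_force: [0.5, -1.1, 0.2]
grip_width: 0.0854
gripper_force: 0.0
```

```bash
cat >> h.py <<'E'
import cv2
def wcam(s=None):
    s=s or get_state();T=np.eye(4);T[:3,:3]=Ro.from_euler('xyz',s["orientation"]).as_matrix();T[:3,3]=s["tool_pos"]
    m=camera_model("wrist");M=np.linalg.inv(T@np.array(m["T_tool_cam"]))
    return dict(intrinsics=m["intrinsics"],R=M[:3,:3],t=M[:3,3])
def snap(n):
    s=get_state();im=get_image("wrist");cv2.imwrite(f"pics/{n}.png",im[:,:,::-1]);np.save(n,np.array([s["tool_pos"],s["orientation"]]))
    print(s["clock"],s["tool_pos"],s["orientation"],s["ft_force"])
def load(n):
    a=np.load(n+".npy");return wcam(dict(tool_pos=a[0],orientation=a[1]))
E
python3 -c "
from h import *
snap('w1')"
```

```text
0.95 [0.49862363 0.28243242 0.25125025] [-3.14104509e+00 -8.38921460e-04  1.57589870e+00] [ 0.48335978 -1.11086329  0.21051268]
```

View pics/w1.png

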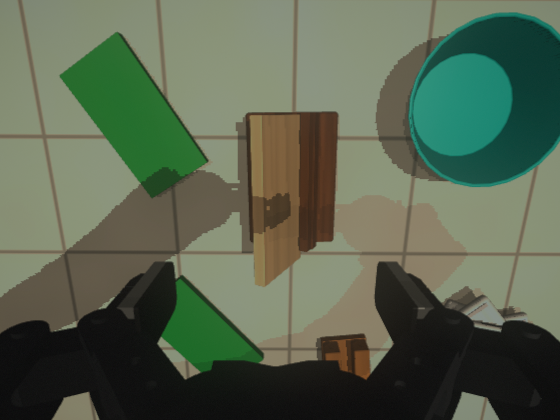

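The wrist view confirms the plywood board at columns 251–300, rows 113–285, leaning left (−x). The base runs from (248,113) to (338,112), with a corner at (334,241).

Run:
```python
from h import *
c=load('w1')
o=[((-.0348,.08,.1036),(264,115)),((-.0348,-.08,.1036),(268,283)),((-.0452,.08,.0976),(251,115)),((-.0452,-.08,.0976),(255,284)),((-.055,.075,.02),(248,112)),((.045,.075,.02),(338,112)),((.045,-.075,.02),(333,241))]
def f(p): return (proj(c,W(p,[a for a,_ in o]))-[b for _,b in o]).ravel()
r=least_squares(f,[.519,.278,.05],loss='soft_l1');print(r.x,np.round(f(r.x).reshape(-1,2),1).tolist())
```

```text
[0.52413682 0.27338351 0.01879361] [[-1.1, -3.6], [-1.0, 1.2], [-0.1, -3.4], [1.5, -2.7], [-1.0, 4.8], [1.9, 3.4], [2.1, 4.3]]
```

Call:
move_arm:
  rows:
    - {"slide": [-0.016, 0.03, 0.09]}
    - {"slide": [-0.016, 0.03, 0.18]}
    - {"slide": [-0.016, 0.03, 0.25]}
    - {"slide": [-0.016, 0.03, 0.31]}
    - {"slide": [-0.016, 0.03, 0.36]}
    - {"slide": [-0.016, 0.03, 0.36]}
    - {"slide": [-0.016, 0.03, 0.36]}

```text
validation failed for argument at $.ro...
```

Call:
move_arm:
  rows:
    - {"slide": [0, 0, 0]}
    - {"slide": [0, 0, 0]}
    - {"slide": [0, 0, 0]}
    - {"slide": [0, 0, 0]}
    - {"slide": [0, 0, 0]}
    - {"slide": [0, 0, 0]}
  jaw: -0.2
  newtons: 25

```text
validation failed for argument at $.ro...
```

Run:
```python
from h import *
a=get_image("side");b=get_image("scene")
r=lambda i,x,y,w,h:cv2.resize(i[y:y+h,x:x+w],(400,400),interpolation=cv2.INTER_CUBIC)
cv2.imwrite("pics/c2.png",np.clip(1.5*np.hstack([r(a,230,170,110,110),r(b,260,130,110,110)]),0,255).astype('u1')[:,:,::-1])
```

```text
(no output)
```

View pics/c2.png

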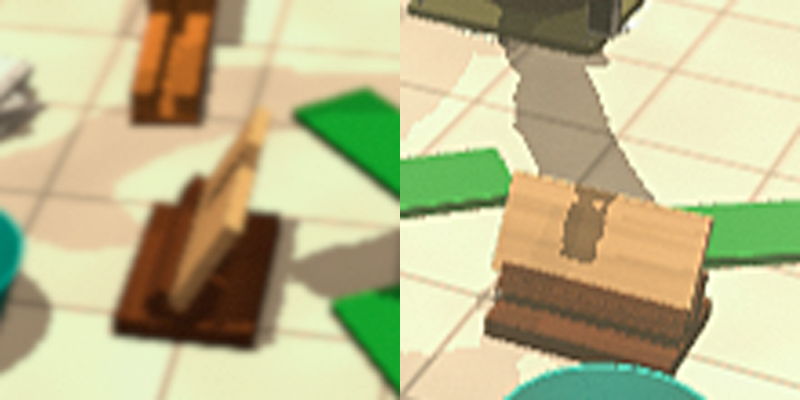

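Both moves were refused because `turn` must be given, and the picture shows the shutter still on its stand. I'll resend them.

Call:
move_arm:
  rows:
    - {"slide": [-0.016, 0.03, 0.09], "turn": 0}
    - {"slide": [-0.016, 0.03, 0.18], "turn": 0}
    - {"slide": [-0.016, 0.03, 0.25], "turn": 0}
    - {"slide": [-0.016, 0.03, 0.31], "turn": 0}
    - {"slide": [-0.016, 0.03, 0.36], "turn": 0}
    - {"slide": [-0.016, 0.03, 0.36], "turn": 0}
    - {"slide": [-0.016, 0.03, 0.36], "turn": 0}

```text
clock: 1.8
tool_pos: [0.5159, 0.2704, 0.0715]
orientation: [3.141, 0.001, 1.568]
ft_force: [-0.6, -0.4, 1.4]
grip_width: 0.0852
gripper_force: 0.0
```

Call:
move_arm:
  rows:
    - {"slide": [0, 0, 0], "turn": 0}
    - {"slide": [0, 0, 0], "turn": 0}
    - {"slide": [0, 0, 0], "turn": 0}
    - {"slide": [0, 0, 0], "turn": 0}
    - {"slide": [0, 0, 0], "turn": 0}
    - {"slide": [0, 0, 0], "turn": 0}
  jaw: -0.2
  newtons: 25

```text
clock: 2.4
tool_pos: [0.5138, 0.2722, 0.0714]
orientation: [-3.14, 0.0, 1.572]
ft_force: [-6.6, -0.1, 5.0]
grip_width: 0.0343
gripper_force: 2.7
```

Call:
move_arm:
  rows:
    - {"slide": [0, 0, 0], "turn": 0}
    - {"slide": [0, 0, 0], "turn": 0}
    - {"slide": [0, 0, 0], "turn": 0}
    - {"slide": [0, 0, 0], "turn": 0}
    - {"slide": [0, 0, 0], "turn": 0}
    - {"slide": [0, 0, 0], "turn": 0}
  jaw: -1
  newtons: 30

```text
clock: 3.0
tool_pos: [0.5128, 0.2718, 0.0714]
orientation: [-3.138, 0.001, 1.572]
ft_force: [-8.6, -0.0, 6.5]
grip_width: 0.0156
gripper_force: 26.7
```

Call:
move_arm:
  rows:
    - {"slide": [0, 0, -0.008], "turn": 0}
    - {"slide": [0, 0, -0.016], "turn": 0}
    - {"slide": [0, 0, -0.024], "turn": 0}
    - {"slide": [0, 0, -0.032], "turn": 0}
    - {"slide": [0, 0, -0.04], "turn": 0}
    - {"slide": [0, 0, -0.06], "turn": 0}
    - {"slide": [0, 0, -0.08], "turn": 0}
    - {"slide": [0, 0, -0.08], "turn": 0}
  newtons: 40

```text
clock: 3.8
tool_pos: [0.5169, 0.2725, 0.1125]
orientation: [3.138, -0.002, 1.57]
ft_force: [0.6, 0.5, -0.9]
grip_width: 0.011
gripper_force: 39.1
```

Call:
move_arm:
  rows:
    - {"slide": [0, 0, -0.1], "turn": 0}
    - {"slide": [-0.08, 0.045, -0.175], "turn": 0}
    - {"slide": [-0.16, 0.09, -0.175], "turn": -0.01}
    - {"slide": [-0.24, 0.135, -0.175], "turn": -0.02}
    - {"slide": [-0.32, 0.18, -0.175], "turn": -0.03}
    - {"slide": [-0.4, 0.225, -0.175], "turn": -0.037}
    - {"slide": [-0.48, 0.27, -0.175], "turn": -0.037}
    - {"slide": [-0.545, 0.306, -0.175], "turn": -0.037}

```text
clock: 4.6
tool_pos: [0.6698, -0.0043, 0.2001]
orientation: [3.138, 0.002, 1.684]
ft_force: [0.9, 0.8, -2.6]
grip_width: 0.011
gripper_force: 39.4
```

Call:
move_arm:
  rows:
    - {"slide": [0, 0, 0], "turn": 0}
    - {"slide": [0, 0, 0], "turn": 0}
    - {"slide": [0, 0, 0], "turn": 0}

```text
clock: 4.9
tool_pos: [0.6678, 0.0015, 0.1994]
orientation: [3.141, -0.002, 1.689]
ft_force: [0.8, -0.1, -1.4]
grip_width: 0.0109
gripper_force: 39.4
```

Run:
```python
from h import *
snap('w2')
print(get_state()["grip_width"])
cv2.imwrite("pics/side2.png",get_image("side")[:,:,::-1]);cv2.imwrite("pics/scene2.png",get_image("scene")[:,:,::-1])
a=cv2.imread("pics/side2.png")[90:220,210:350];a=cv2.resize(a,(400,371),interpolation=cv2.INTER_CUBIC)
b=cv2.imread("pics/w2.png")[:,40:440];b=b[:371]
cv2.imwrite("pics/c3.png",np.clip(1.4*np.hstack([b,a]),0,255).astype('u1'))
```

```text
4.9 [0.66779895 0.00151454 0.19942628] [ 3.14072825e+00 -1.59846958e-03  1.68896734e+00] [ 0.83786598 -0.06892158 -1.41218544]
0.010706483235961605
```

View pics/c3.png

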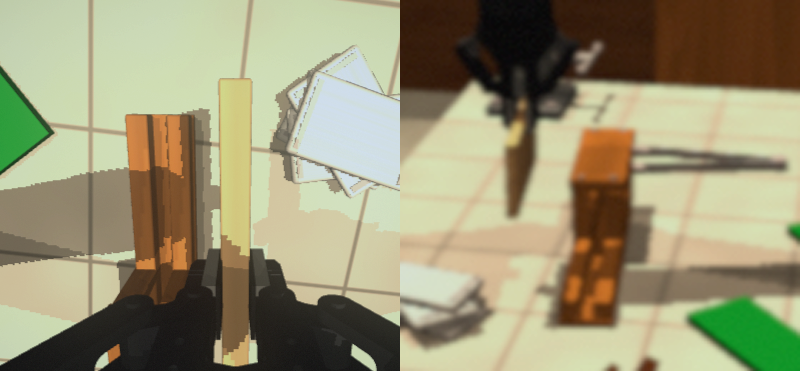

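View crop.

Run:
```python
from h import *
b=cv2.imread("pics/w2.png")[65:295,150:310]
cv2.imwrite("pics/c4.png",np.clip(1.5*cv2.resize(b,None,fx=2.6,fy=2.6,interpolation=cv2.INTER_CUBIC).astype(float),0,255).astype('u1'))
s=camera_model("side");w=load('w2')
# board in tool coords: ends y=+-80 along tool x; project bottom candidates
a=np.load('w2.npy');R=Ro.from_euler('xyz',a[1]).as_matrix()
for e in(.075,.08,.085):
  for zt in(-.048,-.046,-.050):
    print(e,zt,proj(w,np.array([a[0]+R@[e,y,zt] for y in(-.006,.006)])).round(1).tolist())
  for zb in(.028,.032,.036): print(zb,proj(s,np.array([a[0]+R@[e,y,zb] for y in(-.006,.006)])).round(1).tolist())
```

```text
0.075 -0.048 [[253.4, 91.0], [298.0, 90.9]]
0.075 -0.046 [[253.9, 91.4], [297.5, 91.4]]
0.075 -0.05 [[253.0, 90.5], [298.5, 90.5]]
0.028 [[250.7, 153.9], [246.6, 153.9]]
0.032 [[250.7, 155.2], [246.6, 155.1]]
0.036 [[250.8, 156.5], [246.7, 156.4]]
0.08 -0.048 [[253.1, 71.0], [298.3, 71.0]]
0.08 -0.046 [[253.5, 71.9], [297.8, 71.9]]
0.08 -0.05 [[252.6, 70.1], [298.8, 70.1]]
0.028 [[250.4, 154.6], [246.3, 154.5]]
0.032 [[250.5, 155.9], [246.4, 155.8]]
0.036 [[250.5, 157.2], [246.5, 157.1]]
0.085 -0.048 [[252.7, 50.5], [298.7, 50.5]]
0.085 -0.046 [[253.2, 51.8], [298.2, 51.8]]
0.085 -0.05 [[252.2, 49.1], [299.2, 49.1]]
0.028 [[250.2, 155.3], [246.1, 155.2]]
0.032 [[250.2, 156.6], [246.1, 156.5]]
0.036 [[250.3, 157.9], [246.2, 157.8]]
```

View pics/c4.png

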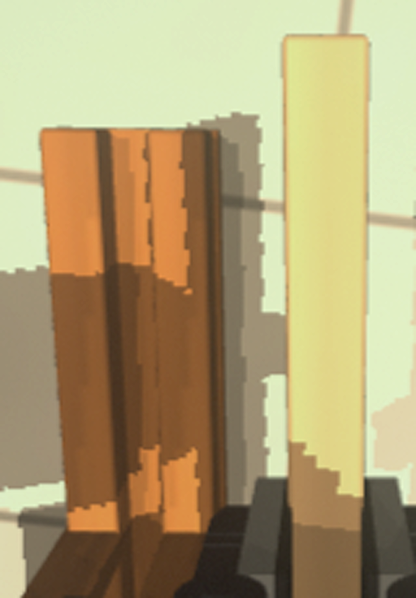

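Run:
```python
from h import *
w=load('w2');q=lambda u,v:np.array([150+u/2.6-.3,65+v/2.6-.3])
a=np.load('w2.npy');R=Ro.from_euler('xyz',a[1]).as_matrix()
def lr(P,Q,m):
    d=Q-P;n=np.array([-d[1],d[0]])/np.hypot(*d);return [n@(k-P) for k in m]
E=[(-.0285,(42,130),(67,532)),(-.0085,(98,130),(118,532)),(.0085,(147,130),(162,532)),(.0285,(208,130),(206,532))]
def f(p):
    r=[]
    for x,i,j in E:
        A=proj(w,W(p,[(x,.15,.034),(x,0,.034)]));r+=lr(A[0],A[1],[q(*i),q(*j)])
        r.append(A[0][1]-q(*i)[1])
    return r
s=least_squares(f,[.602,-.087,.118],loss='soft_l1');print(s.x,np.round(s.fun,1).tolist())
def g(p):
    e,zt,y0,ya,tl=p;r=[]
    for y,i,j in((-.006,(284,36),(290,480)),(.006,(367,36),(363,490))):
        A=proj(w,np.array([a[0]+R@[t,y0+ya*t+y,zt+tl*t] for t in(e,e-.1)]))
        r+=lr(A[0],A[1],[q(*i),q(*j)])+[A[0][1]-q(*i)[1]]
    return np.array(r)
G=lambda p:np.append(g(p),[p[4]*300])
s=least_squares(G,[.08,-.02,0,0,0]);print(s.x,np.round(s.fun,1).tolist())
```

```text
[ 0.60559352 -0.08863721  0.09581592] [-0.8, -0.4, -0.7, 0.2, -0.1, -0.2, 0.6, -0.2, 0.2, -0.3, 2.7, 0.7]
[ 8.16128527e-02 -9.58927618e-03 -1.12990400e-04 -1.38989172e-03
  1.57590032e-05] [-0.1, 0.1, 0.0, 0.1, -0.1, -0.0, 0.0]
```

Call:
move_arm:
  rows:
    - {"slide": [0.008, -0.07, 0], "turn": 0.007}
    - {"slide": [0.016, -0.141, 0.04], "turn": 0.007}
    - {"slide": [0.016, -0.141, 0.1], "turn": 0.007}
    - {"slide": [0.016, -0.141, 0.15], "turn": 0.007}
    - {"slide": [0.016, -0.141, 0.169], "turn": 0.007}
    - {"slide": [0.016, -0.141, 0.169], "turn": 0.007}
    - {"slide": [0.016, -0.141, 0.169], "turn": 0.007}
    - {"slide": [0.016, -0.141, 0.169], "turn": 0.007}

```text
clock: 5.85
tool_pos: [0.5983, -0.0004, 0.1156]
orientation: [3.139, -0.0, 1.665]
ft_force: [-0.1, 0.5, -1.2]
grip_width: 0.0107
gripper_force: 39.3
```

Run:
```python
from h import *
snap('w3')
r=lambda i,x,y,w,h:cv2.resize(i[y:y+h,x:x+w],(400,500),interpolation=cv2.INTER_CUBIC)
w=get_image("wrist");cv2.imwrite("pics/side3.png",get_image("side")[:,:,::-1])
b=get_image("side")
cv2.imwrite("pics/c5.png",np.clip(1.5*np.hstack([r(w,180,40,200,250),r(b,230,100,96,120)]),0,255).astype('u1')[:,:,::-1])
```

```text
5.85 [ 5.98278567e-01 -4.02073904e-04  1.15632398e-01] [ 3.13879160e+00 -1.31957439e-05  1.66522298e+00] [-0.10112485  0.49539724 -1.21806931]
```

View pics/c5.png

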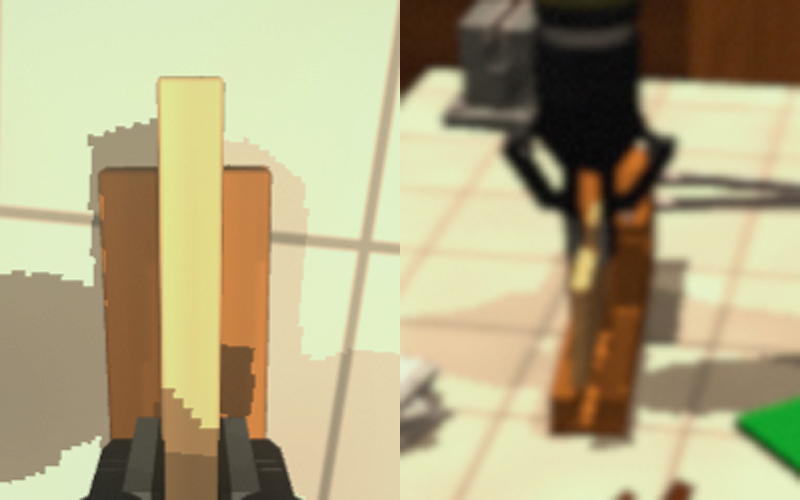

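Run:
```python
from h import *
w=load('w3');q=lambda u,v:np.array([180+u/2-.25,40+v/2-.25])
def lr(P,Q,m):
    d=Q-P;n=np.array([-d[1],d[0]])/np.hypot(*d);return [n@(k-P) for k in m]
E=[(-.0285,(99,168),(110,435)),(.0285,(270,168),(268,435))]
def f(p):
    r=[]
    for x,i,j in E:
        A=proj(w,W(p,[(x,.15,.034),(x,0,.034)]));r+=lr(A[0],A[1],[q(*i),q(*j)]);r.append(A[0][1]-q(*i)[1])
    return r
s=least_squares(f,[.602,-.087,.118]);p=s.x;print(p,np.round(s.fun,1).tolist())
a=np.load('w3.npy')[0]
c,sn=np.cos(p[2]),np.sin(p[2]);d=a[:2]-p[:2];print("tool in hatch",c*d[0]+sn*d[1],-sn*d[0]+c*d[1])
```

```text
[ 0.60640555 -0.08770119  0.10559285] [-0.9, 0.1, 0.5, 1.2, -0.5, -0.5]
tool in hatch 0.0011193210895030382 0.08766943786942771
```

Call:
move_arm:
  rows:
    - {"slide": [0, -0.002, 0.0], "turn": -0.003}
    - {"slide": [0, -0.002, 0.015], "turn": -0.003}
    - {"slide": [0, -0.002, 0.03], "turn": -0.003}
    - {"slide": [0, -0.002, 0.045], "turn": -0.003}
    - {"slide": [0, -0.002, 0.055], "turn": -0.003}
    - {"slide": [0, -0.002, 0.062], "turn": -0.003}
    - {"slide": [0, -0.002, 0.066], "turn": -0.003}
    - {"slide": [0, -0.002, 0.066], "turn": -0.003}

```text
clock: 6.85
tool_pos: [0.596, -0.0008, 0.081]
orientation: [-3.141, 0.0, 1.675]
ft_force: [-0.0, 0.3, -1.3]
grip_width: 0.0107
gripper_force: 39.3
```

Call:
move_arm:
  rows:
    - {"slide": [-0.02, 0, 0], "turn": 0}
    - {"slide": [-0.04, 0, 0], "turn": 0}
    - {"slide": [-0.06, 0, 0], "turn": 0}
    - {"slide": [-0.08, 0, 0], "turn": 0}
    - {"slide": [-0.1, 0, 0], "turn": 0}
    - {"slide": [-0.12, 0, 0], "turn": 0}
    - {"slide": [-0.126, 0, 0], "turn": 0}
    - {"slide": [-0.126, 0, 0], "turn": 0}

```text
clock: 7.65
tool_pos: [0.6017, -0.0653, 0.0806]
orientation: [-3.14, 0.001, 1.673]
ft_force: [0.2, 0.4, -12.9]
grip_width: 0.0109
gripper_force: 38.9
```

Run:
```python
from h import *
for i in range(2):
    s=get_state();print(s["clock"],s["tool_pos"],s["ft_force"],s["moment"],s["joint_velocities"].round(3));get_image("side")
r=lambda i,x,y,w,h:cv2.resize(i[y:y+h,x:x+w],(400,500),interpolation=cv2.INTER_CUBIC)
w=get_image("wrist");b=get_image("scene");np.save('w4',np.array([s["tool_pos"],s["orientation"]]))
cv2.imwrite("pics/c6.png",np.clip(1.5*np.hstack([r(w,180,40,200,250),r(b,130,110,112,140)]),0,255).astype('u1')[:,:,::-1])
```

```text
7.65 [ 0.60172097 -0.06527662  0.08057694] [  0.2409423    0.40079576 -12.86423847] [0.3202881  0.06961843 0.02322064] [-0.011 -0.002  0.01   0.002  0.008 -0.    -0.003]
7.7 [ 0.60170368 -0.06524867  0.08057394] [ -0.35874247   0.81673309 -13.81386544] [0.21148566 0.06344616 0.01835794] [-0.009 -0.005  0.006  0.001  0.003  0.001 -0.   ]
```

View pics/c6.png

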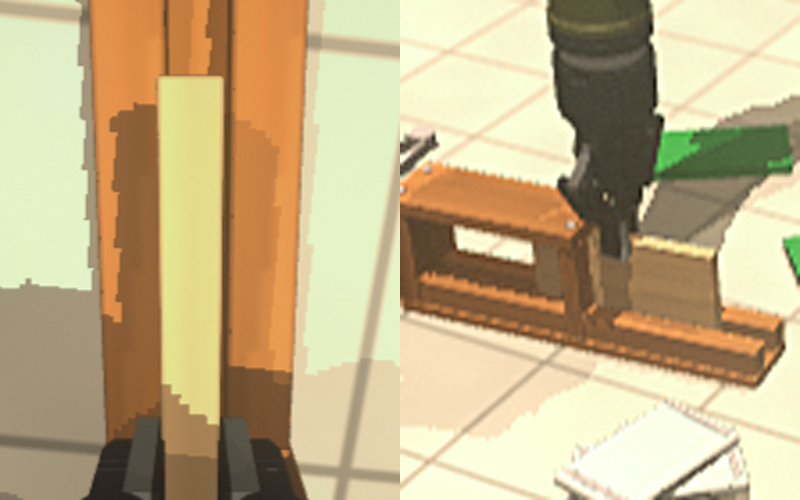

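The board stands in the groove with its leading half through the mouth. I'll release it, back off, and finish by pushing its rear end face with the shut fingers.

Call:
move_arm:
  rows:
    - {"slide": [0, 0, 0], "turn": 0}
    - {"slide": [0, 0, 0], "turn": 0}
    - {"slide": [0, 0, 0], "turn": 0}
    - {"slide": [0, 0, 0], "turn": 0}
  jaw: -0.2

```text
clock: 8.25
tool_pos: [0.6037, -0.0632, 0.0824]
orientation: [3.139, 0.0, 1.675]
ft_force: [0.0, -1.0, 0.0]
grip_width: 0.0343
gripper_force: 0.0
```

Call:
move_arm:
  rows:
    - {"slide": [0, 0, -0.07], "turn": 0}
    - {"slide": [0.01, 0, -0.14], "turn": 0}
    - {"slide": [0.08, 0, -0.14], "turn": 0}
    - {"slide": [0.16, 0, -0.14], "turn": 0}
    - {"slide": [0.23, 0, -0.14], "turn": 0}
    - {"slide": [0.23, 0, -0.06], "turn": 0}
    - {"slide": [0.23, 0, 0.02], "turn": 0}
    - {"slide": [0.23, 0, 0.06], "turn": 0}
  jaw: -1

```text
clock: 9.05
tool_pos: [0.5893, 0.0513, 0.0491]
orientation: [-3.139, 0.0, 1.676]
ft_force: [-0.5, -0.6, -0.2]
grip_width: 0.0002
gripper_force: 0.0
```

Call:
move_arm:
  rows:
    - {"slide": [-0.015, 0, 0], "turn": 0}
    - {"slide": [-0.03, 0, 0], "turn": 0}
    - {"slide": [-0.045, 0, 0], "turn": 0}
    - {"slide": [-0.06, 0, 0], "turn": 0}
    - {"slide": [-0.075, 0, 0], "turn": 0}
    - {"slide": [-0.09, 0, 0], "turn": 0}

```text
clock: 9.65
tool_pos: [0.5962, 0.006, 0.0522]
orientation: [3.139, -0.001, 1.674]
ft_force: [0.1, 1.5, 1.6]
grip_width: -0.0
gripper_force: 0.9
```

Call:
move_arm:
  rows:
    - {"slide": [-0.015, 0, 0], "turn": 0}
    - {"slide": [-0.03, 0, 0], "turn": 0}
    - {"slide": [-0.045, 0, 0], "turn": 0}
    - {"slide": [-0.06, 0, 0], "turn": 0}
    - {"slide": [-0.075, 0, 0], "turn": 0}
    - {"slide": [-0.09, 0, 0], "turn": 0}
    - {"slide": [-0.105, 0, 0], "turn": 0}
    - {"slide": [-0.12, 0, 0], "turn": 0}

```text
clock: 10.45
tool_pos: [0.6018, -0.054, 0.0513]
orientation: [3.141, -0.0, 1.675]
ft_force: [1.7, 2.0, 0.7]
grip_width: -0.0001
gripper_force: 1.2
```

Low force. I'll continue in small steps until the stop is felt.

Call:
move_arm:
  rows:
    - {"slide": [-0.006, 0, 0], "turn": 0}
    - {"slide": [-0.012, 0, 0], "turn": 0}
    - {"slide": [-0.018, 0, 0], "turn": 0}
    - {"slide": [-0.023, 0, 0], "turn": 0}
    - {"slide": [-0.023, 0, 0], "turn": 0}

```text
clock: 10.95
tool_pos: [0.6027, -0.0656, 0.0513]
orientation: [-3.141, 0.001, 1.674]
ft_force: [-0.4, 1.5, 0.9]
grip_width: 0.0003
gripper_force: 0.4
```

Call:
move_arm:
  rows:
    - {"slide": [-0.003, 0, 0], "turn": 0}
    - {"slide": [-0.006, 0, 0], "turn": 0}
    - {"slide": [-0.006, 0, 0], "turn": 0}

```text
clock: 11.25
tool_pos: [0.6028, -0.0676, 0.0513]
orientation: [-3.141, -0.0, 1.675]
ft_force: [0.4, 1.8, 2.2]
grip_width: -0.0003
gripper_force: 1.4
```

Call:
move_arm:
  rows:
    - {"slide": [-0.004, 0, 0], "turn": 0}
    - {"slide": [-0.006, 0, 0], "turn": 0}
    - {"slide": [-0.006, 0, 0], "turn": 0}

```text
clock: 11.55
tool_pos: [0.6028, -0.0676, 0.0513]
orientation: [-3.141, -0.004, 1.677]
ft_force: [-2.0, 6.7, 2.5]
grip_width: 0.0002
gripper_force: 3.7
```

The resistance is rising without motion, so the board has reached the stop. I'll press a little more firmly, then back off and look.

Call:
move_arm:
  rows:
    - {"slide": [-0.005, 0, 0], "turn": 0}
    - {"slide": [-0.005, 0, 0], "turn": 0}
    - {"slide": [-0.005, 0, 0], "turn": 0}

```text
clock: 11.85
tool_pos: [0.603, -0.0675, 0.0513]
orientation: [-3.141, -0.007, 1.679]
ft_force: [-1.0, 12.4, 3.8]
grip_width: 0.0003
gripper_force: 5.8
```

Call:
move_arm:
  rows:
    - {"slide": [0.02, 0, 0], "turn": 0}
    - {"slide": [0.08, 0, 0], "turn": 0}
    - {"slide": [0.13, 0, -0.06], "turn": 0}
    - {"slide": [0.13, 0, -0.14], "turn": 0}
    - {"slide": [0.13, 0, -0.22], "turn": 0}
    - {"slide": [0.17, 0, -0.24], "turn": 0}
    - {"slide": [0.2, 0, -0.24], "turn": 0}
    - {"slide": [0.2, 0, -0.24], "turn": 0}

```text
clock: 12.65
tool_pos: [0.5923, 0.0288, 0.1707]
orientation: [-3.14, -0.001, 1.678]
ft_force: [-0.2, 0.8, -0.3]
grip_width: 0.0004
gripper_force: 0.0
```

Run:
```python
from h import *
snap('w5')
w=get_image("wrist")[60:360,130:430];b=get_image("scene")[145:225,115:245];
b2=cv2.resize(b,(780,480),interpolation=cv2.INTER_CUBIC)[:, :]
o=np.zeros((600,800,3));o[:400,:400]=cv2.resize(w,(400,400));o[:246,400:800]=cv2.resize(b,(400,246),interpolation=cv2.INTER_CUBIC)
sd=get_image("side")[120:190,250:320];o[250:600,400:750]=cv2.resize(sd,(350,350),interpolation=cv2.INTER_CUBIC)
cv2.imwrite("pics/c7.png",np.clip(1.5*o,0,255).astype('u1')[:,:,::-1])
p=(.6064,-.0877,.1056)
for n in('scene','side'):print(n,proj(camera_model(n),W(p,[(.006,.01,.09),(-.006,.01,.09),(.006,.01,.034)])).round(1).tolist())
print(proj(load('w5'),W(p,[(.006,.01,.09),(-.006,.01,.09),(.006,.01,.034),(.033,0,.11),(-.033,0,.11)])).round(1).tolist())
```

```text
12.65 [0.59227769 0.0288189  0.17074015] [-3.14025414e+00 -1.24597212e-03  1.67842275e+00] [-0.18686087  0.81164325 -0.34478505]
scene [[186.1, 177.6], [188.1, 175.6], [187.8, 194.4]]
side [[275.8, 159.4], [279.5, 159.5], [276.1, 174.7]]
[[285.2, 346.4], [270.0, 346.4], [283.6, 306.8], [322.5, 376.1], [232.9, 376.0]]
```

View pics/c7.png

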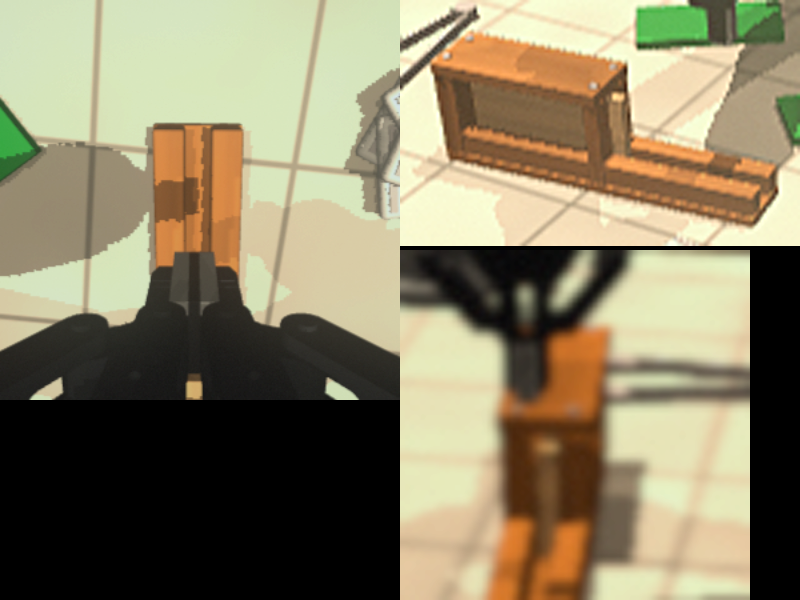

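The shutter stands upright under the lintel, filling the hatch. Its end shows at scene crop (618,95), where the home pose predicts about (622,98), and the gripper is clear.

```bash
python3 -c "
from workcell import *
print(sign_off())"
```

```text
the job is handed in; nothing more can be done
None
```

The shutter is upright in the track and pushed home against the far jamb with the gripper clear of it; I never touched the basin or the cans, and the job was handed in at about 13 s on the robot's clock (no verdict was returned).

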